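Napkin ring onto its post

TASK

Put the tall napkin ring that stands on the walnut board away: slide it down over the empty post of the wooden ring stand, lower it in the fingers until it is nearly or fully down (do not drop it from the top of the post), and leave it standing flat on the stand's base. Leave the low napkin ring on the board and the ring already on the stand where they are.

Things in the scene. Friction and masses are not known exactly. Their poses are not given: they have to be found in the camera images.
- ring_mid (a point): The tall ring to put away: aluminium tube open at both ends, upright on the walnut board (16 mm thick). Outside 52 mm, inside 43 mm, height 46 mm, 85 g. Point: its centre, half-way up, 39 mm above the work surface; z along its axis. Grasp across the outside from above, any direction: 50 mm is free all round. Near it stand cups 58 mm tall; a teapot 121 mm tall is 160 mm or more off.
- post_foot (a point): Empty post of the fixed wooden stand left of the board. Point: on the post's axis at its foot, on the base's top face, 12 mm above the work surface; z up, x along the base away from the other post. Post 16 mm in diameter, 54 mm high, domed top. Base 190 x 75 x 12 mm, any yaw; an equal post 120 mm away carries a ring. A ring seated here has its centre 23 mm above the point, with 13 mm side play.
- low_ring_mid (a point): Bystander: the low aluminium napkin ring on the walnut board, outside 52 mm, inside 43 mm, only 20 mm high. Point: its centre, 10 mm above the board; z along its axis.
- stored_ring_mid (a point): Bystander: the ring already on the stand's other post, same shape as the tall ring (outside 52 mm, 46 mm high). Point: its centre, half-way up; z along its axis.
Mind the look-alikes: they are no part of the job. Leave any blue, red or turquoise look-alike of the part that bears ring_mid alone.

How it is judged:
By the outcome, as a careful person would: the job done as asked, in the order asked, and still so for the second after the job is handed in, with the robot touching nothing.
It also fails if it takes over 40 s, if anything falls off the work surface, if the arm or the gripper's body presses on something with over 40 N, if the wrist force passes 120 N, or if a joint passes its speed limit or range.

ROBOT

A 7-joint arm with a two-finger parallel gripper is mounted at the origin on the work surface. World frame = base frame: x ahead of the robot, y to its left, z up, the work surface at z = 0. Lengths are in m, angles in degrees, forces in N, time in s.
With the tool pointing down it reaches from about 0.35 to 0.9 m from the base axis. Payload 8.1 kg.
Tool frame: the origin (TCP) lies midway between the tips of the shut fingers; the grasp point (between the pads) lies 19 mm behind it (robot.hold_point_z is the distance from the TCP to the grasp point, in m); z points along the fingers, y is the line along which they close (so a half turn about z gives the same grasp; the last joint's range is limited). The gripper opens to 92 mm and grips with 3 to 60 N. Pads are 19 mm wide; open, the fingers measure 130 mm over their backs; the gripper's body (75 mm by 190 mm) begins 47 mm behind the grasp point.
Start: joints at [-74.576, 24.895, 1.432, 90.138, -0.665, 64.973, -4.303], TCP at [0.227, 0.582, 0.227] pointing down, gripper open.
Joint ranges: [-149.89, 149.89], [-25.12, 119.58], [-72.63, 75.52], [4.76, 147.25], [-75.54, 255.54], [6.69, 114.76], [-157.13, 157.13]. Speed limits (degrees/s): [127.2, 127.2, 172.46, 172.46, 180, 180, 180].

INTERFACE

Orientations are given as [roll, pitch, yaw] about the fixed x, y, z axes, in that order (R = Rz(yaw) Ry(pitch) Rx(roll)).
In Python, from rig import monitor, eyes, robot gives the robot as it stands.
- The arm moves only by the shell command python3 -m pendant 'ROWS'. ROWS is JSON, a list of rows, each an object of numbers: "wx", "wy", "wz": the turn, a rotation vector about the world's x, y, z in rad; "dx", "dy", "dz": the shift along the world's x, y, z in cm; "grip": the opening in per cent of the stroke, from 0 (shut) to 100 (fully open). A call has 1 to 20 rows; each row is the pose to reach, as a shift and turn from the pose commanded when the call began; what a row does not reach only later rows make up. A row lasts 1/10 s, in which the tool goes at most 50 mm and 8.59 degrees, less where a joint would pass 70% of its speed; a pose out of reach is approached as far as the arm can. A call with a gripper value outside its range is refused whole. The fingers move at their own pace and stop on an object; the grip force is fixed at half the most. Time passes only in rows, so rows that repeat a pose let the fingers close. It gives the time, the measured TCP pose, the force, the opening and the grip force at its end, in the units of the state.
- monitor.sense(): the state, without advancing time (a new reading comes with each control period).
- eyes.capture(name): name is "scene" or "top" or "wrist"; returns the picture (420x560x3 uint8, red, green, blue); there is no depth.
- eyes.camera_params(name): a dict with "fx", "fy", "cx", "cy" (pixels), "k1" (the pictures are not rectified: a ray, as slopes to the right and down, at radius r is drawn at 1 + k1 r^2 times it, then the intrinsics apply), "rvec" (rotation vector, rad) and "tvec" (3), from world to camera coordinates, as OpenCV has them. Camera axes: x right, y down, z forward; pixel columns grow to the right and rows downward; lengths in m; the calibration is good to about 2 mm. A picture is of the moment at which its call begins: read the wrist's pose just before it. camera_params takes no time and is no camera call; for the wrist camera it gives the pose at the moment of the call.
- robot.finish_job(): hands the job in; it is judged then, once.
Trained networks look in the newest picture that a camera, given by its name, has taken for a name from the list of things; names that differ only in an ending like _2 or _b are one class to them, and where a whole thing is asked for, a point or a joint stands for the part that bears it (a point fixed in the world has none). Each returns a list of dicts, best first, with "conf" (0 to 1); they miss things now and then, are a little off and sometimes report something else, mostly with a low value. They report only what shows in the picture. A call takes as long as a camera call. They do not tell look-alikes from the thing itself.
- eyes.find_in(camera, label): "xyz" ([x, y, z] in m, in world coordinates, good to about 4 mm: the middle of the surface that is visible of it).
- eyes.place_of(camera, label): "xyz" ([x, y, z] in m, in world coordinates, good to about 4 mm: a listed point, or the origin of a listed thing).
The state is a dict: "t": time; "joint_positions": joint angles; "joint_vel": joint speeds; "tau": joint torques, N m; "ee_pos": TCP position; "ee_rot": TCP orientation; "wrist_force": force on the tool from outside, world axes, zero at the start; "torque": the same for the moment, N m; "finger_gap": finger opening in m; "finger_force": force on a finger pad.
Only numpy, scipy, OpenCV 4.12 (cv2) and the standard library are available. Lean on these libraries where they do the work, as an engineer would, in place of code of your own. Each camera call takes 0.05 s, during which the arm holds its last target. There are 200 camera calls.

## Working session

There is one attempt and no reset: what is moved stays moved. The work goes in short steps, Python scripts to look and compute and a shell command to move; the robot and the scene stay as the last step left them, time stands still between calls to the robot, and variables do not carry over. Pictures are saved under pics/ and viewed, at most 10 in all, crops included, and the job is handed in when it is done.

```bash
mkdir -p pics; cat > h.py <<'E'
import cv2,numpy as np
from rig import monitor,eyes,robot
def save(im,n): cv2.imwrite('pics/'+n,cv2.cvtColor(im,cv2.COLOR_RGB2BGR))
def proj(cam,p):
    c=eyes.camera_params(cam);R=cv2.Rodrigues(np.array(c['rvec'],float))[0]
    q=R@np.array(p)+np.array(c['tvec']).ravel();u=q[:2]/q[2];u=u*(1+c['k1']*(u@u))
    return np.round([c['fx']*u[0]+c['cx'],c['fy']*u[1]+c['cy']],1)
def ray(cam,uv,z):
    c=eyes.camera_params(cam);R=cv2.Rodrigues(np.array(c['rvec'],float))[0];t=np.array(c['tvec']).ravel()
    d=np.array([(uv[0]-c['cx'])/c['fx'],(uv[1]-c['cy'])/c['fy']]);u=d.copy()
    for _ in range(20): u=d/(1+c['k1']*(u@u))
    o=-R.T@t;v=R.T@np.array([u[0],u[1],1]);return o+v*(z-o[2])/v[2]
E
python3 - <<'E'
from h import *
a=eyes.capture('top');b=eyes.capture('scene')
save(a,'top1.png');save(b,'scene1.png')
for cam in ('top','scene'):
  for l in ('ring_mid','post_foot','low_ring_mid','stored_ring_mid'):
    for d in eyes.place_of(cam,l)[:4]: print(cam,l,np.round(d['xyz'],4),round(d['conf'],2),proj(cam,d['xyz']))
s=monitor.sense();print(s['t'],s['ee_pos'],s['ee_rot'],s['finger_gap'],robot.hold_point_z)
E
```

```text
top ring_mid [ 0.3365 -0.1798  0.0267] 0.9 [409.1 295.8]
top ring_mid [0.6756 0.1401 0.0201] 0.89 [262.7 138. ]
top ring_mid [0.3461 0.0183 0.0189] 0.71 [316.6 290.3]
top ring_mid [ 0.5218 -0.0189  0.0384] 0.53 [335.6 207.9]
top post_foot [0.5439 0.1905 0.0126] 0.72 [238.6 197.6]
top low_ring_mid [ 0.5066 -0.1478  0.022 ] 0.75 [394.2 216.5]
top stored_ring_mid [0.4411 0.255  0.0372] 0.62 [206.2 243.9]
scene ring_mid [0.6755 0.1396 0.0238] 0.88 [289.5 262.6]
scene ring_mid [ 0.3378 -0.1787  0.0218] 0.83 [189.9 173.4]
scene ring_mid [ 0.343  -0.0669  0.0246] 0.68 [230.4 176.6]
scene ring_mid [0.3401 0.0229 0.0222] 0.56 [264.4 179.5]
scene post_foot [0.5459 0.1945 0.0152] 0.57 [322.6 232.5]
scene low_ring_mid [ 0.5023 -0.1493  0.0254] 0.74 [180.4 205.5]
scene stored_ring_mid [0.4417 0.2524 0.0371] 0.66 [351.9 202.1]
0.5 [0.22709152 0.58224485 0.22670236] [-1.79995096e+02  1.52637851e-03  1.58690612e+02] 0.09199113648379427 0.0188
```

View pics/top1.png

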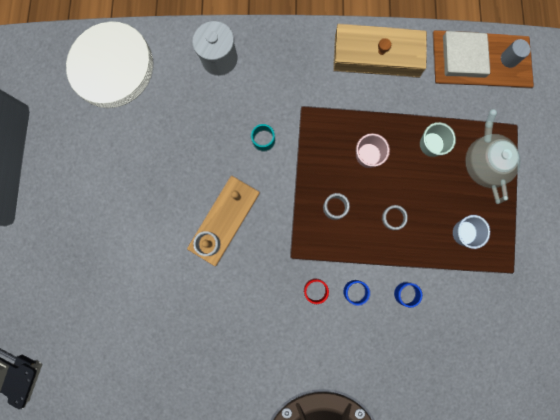

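View pics/scene1.png

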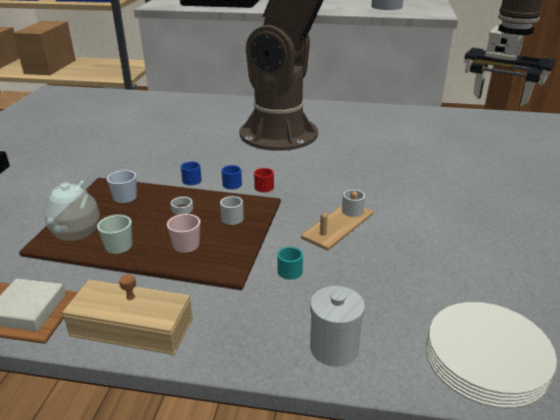

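The tall metal ring on the board is at top (336,207) and scene (232,210). The low ring is at top (395,217), the empty post at (238,197) and the stored ring at (206,244). Red, blue and turquoise rings are look-alikes. I'll go over the post first for a closer look, then on to the ring.

```bash
python3 -m pendant '[{"dx":31,"dy":-39},{"dx":31,"dy":-39},{"dx":31,"dy":-39},{"dx":31,"dy":-39},{"dx":31,"dy":-39},{"dx":31,"dy":-39},{"dx":31,"dy":-39},{"dx":31,"dy":-39},{"dx":31,"dy":-39},{"dx":31,"dy":-39},{"dx":31,"dy":-39},{"dx":31,"dy":-39},{"dx":31,"dy":-39},{"dx":31,"dy":-39},{"dx":31,"dy":-39}]'
python3 - <<'E'
from h import *
save(eyes.capture('wrist'),'w1.png')
for l in ('post_foot','stored_ring_mid','ring_mid'):
    for d in eyes.place_of('wrist',l)[:4]: print(l,np.round(d['xyz'],4),round(d['conf'],2),proj('wrist',d['xyz']))
for z in (.012,.066): print(proj('wrist',[.545,.192,z]))
E
```

```text
[141.3 423.3]
[127.8 453.7]invalid input at $[0]: expected keys wx, wy, wz, dx, dy, dz, grip
```

View pics/w1.png

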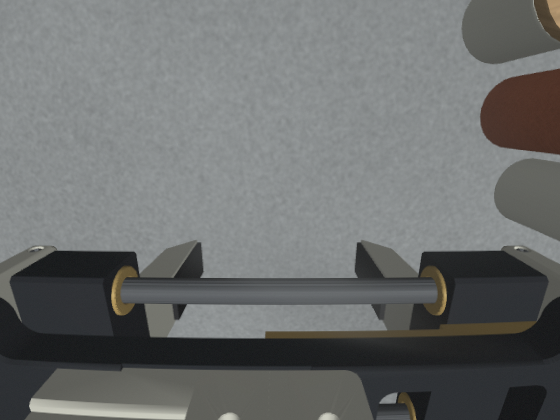

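The move was refused because every row needs all seven keys. The wrist view only shows bare surface, with the fingers at rows 240–330. I'll find which way the wrist camera looks relative to the tool.

```bash
python3 - <<'E'
from h import *
s=monitor.sense();p=np.array(s['ee_pos'])
print(proj('wrist',p), [np.round(ray('wrist',uv,.05)-p,3) for uv in ((280,120),(280,200),(280,20))])
E
```

```text
[278.  257.7] [array([-0.075,  0.031, -0.177]), array([ 0.011, -0.002, -0.177]), array([-0.168,  0.067, -0.177])]
```

```bash
python3 -m pendant '[{"wx":0,"wy":0,"wz":0,"dx":37,"dy":-41,"dz":0,"grip":100},{"wx":0,"wy":0,"wz":0,"dx":37,"dy":-41,"dz":0,"grip":100},{"wx":0,"wy":0,"wz":0,"dx":37,"dy":-41,"dz":0,"grip":100},{"wx":0,"wy":0,"wz":0,"dx":37,"dy":-41,"dz":0,"grip":100},{"wx":0,"wy":0,"wz":0,"dx":37,"dy":-41,"dz":0,"grip":100},{"wx":0,"wy":0,"wz":0,"dx":37,"dy":-41,"dz":0,"grip":100},{"wx":0,"wy":0,"wz":0,"dx":37,"dy":-41,"dz":0,"grip":100},{"wx":0,"wy":0,"wz":0,"dx":37,"dy":-41,"dz":0,"grip":100},{"wx":0,"wy":0,"wz":0,"dx":37,"dy":-41,"dz":0,"grip":100},{"wx":0,"wy":0,"wz":0,"dx":37,"dy":-41,"dz":0,"grip":100},{"wx":0,"wy":0,"wz":0,"dx":37,"dy":-41,"dz":0,"grip":100},{"wx":0,"wy":0,"wz":0,"dx":37,"dy":-41,"dz":0,"grip":100},{"wx":0,"wy":0,"wz":0,"dx":37,"dy":-41,"dz":0,"grip":100},{"wx":0,"wy":0,"wz":0,"dx":37,"dy":-41,"dz":0,"grip":100},{"wx":0,"wy":0,"wz":0,"dx":37,"dy":-41,"dz":0,"grip":100},{"wx":0,"wy":0,"wz":0,"dx":37,"dy":-41,"dz":0,"grip":100}]'
python3 - <<'E'
from h import *
save(eyes.capture('wrist'),'w2.png')
for l in ('post_foot','stored_ring_mid'):
    for d in eyes.place_of('wrist',l)[:4]: print(l,np.round(d['xyz'],4),round(d['conf'],2),proj('wrist',d['xyz']))
for z in (.012,.066): print(proj('wrist',[.545,.192,z]))
E
```

```text
t: 2.3
ee_pos: [0.5964, 0.1738, 0.2269]
ee_rot: [180.0, -0.0, 158.8]
wrist_force: [0.0, 0.0, -1.0]
finger_gap: 0.0917
finger_force: 0.0
post_foot [0.5489 0.1965 0.0128] 0.91 [281.7 143.6]
stored_ring_mid [0.4433 0.2547 0.0316] 0.95 [297.   34.2]
[277.4 141.7]
[277.3 144.7]
```

View pics/w2.png

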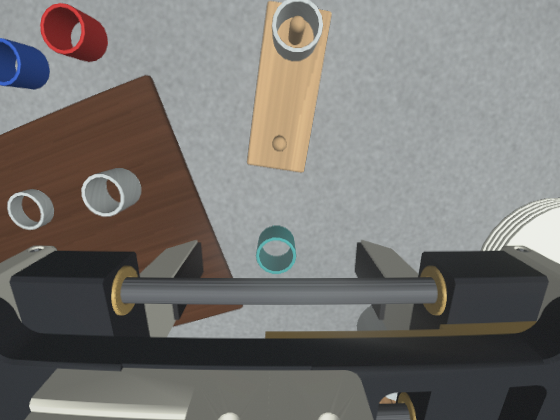

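The empty post's dome is at wrist (280,143), on the narrow base, with the stored ring at (297,29). Tall ring's top rim is around (103,194). I'll compute the post from this pixel, then move to look at the ring.

```bash
python3 - <<'E'
from h import *
print('post',[ray('wrist',(280,143.5),z) for z in (.012,.066)])
im=cv2.cvtColor(cv2.imread('pics/w2.png'),cv2.COLOR_BGR2GRAY)
print('ring',ray('wrist',(103,194),.062))
E
python3 -m pendant '[{"wx":0,"wy":0,"wz":0,"dx":-2.5,"dy":-21,"dz":-2,"grip":100},{"wx":0,"wy":0,"wz":0,"dx":-2.5,"dy":-21,"dz":-2,"grip":100},{"wx":0,"wy":0,"wz":0,"dx":-2.5,"dy":-21,"dz":-2,"grip":100},{"wx":0,"wy":0,"wz":0,"dx":-2.5,"dy":-21,"dz":-2,"grip":100},{"wx":0,"wy":0,"wz":0,"dx":-2.5,"dy":-21,"dz":-2,"grip":100},{"wx":0,"wy":0,"wz":0,"dx":-2.5,"dy":-21,"dz":-2,"grip":100},{"wx":0,"wy":0,"wz":0,"dx":-2.5,"dy":-21,"dz":-2,"grip":100},{"wx":0,"wy":0,"wz":0,"dx":-2.5,"dy":-21,"dz":-2,"grip":100}]'
python3 - <<'E'
from h import *
save(eyes.capture('wrist'),'w3.png')
for d in eyes.place_of('wrist','ring_mid')[:4]: print(np.round(d['xyz'],4),round(d['conf'],2),proj('wrist',d['xyz']))
print(proj('wrist',[.522,-.019,.062]))
E
```

```text
post [array([0.54820053, 0.19422726, 0.012     ]), array([0.54485423, 0.19523242, 0.066     ])]
ring [ 0.52291707 -0.0173155   0.062     ]
t: 3.25
ee_pos: [0.5725, -0.0352, 0.2068]
ee_rot: [179.9, -0.0, 158.9]
wrist_force: [-0.7, 0.5, 0.2]
finger_gap: 0.0918
finger_force: 0.0
[0.6718 0.141  0.021 ] 0.71 [437.5 212.5]
[ 0.5235 -0.0178  0.0364] 0.59 [277.3 146.9]
[ 0.3348 -0.1781  0.024 ] 0.58 [77.2 38. ]
[275.6 147.9]
```

View pics/w3.png

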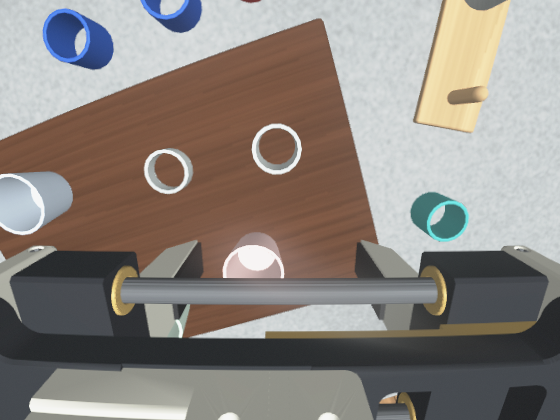

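The tall ring's rim is centred at about (276,149); the low ring is at (168,171) and the pink cup at (255,258).

```bash
python3 - <<'E'
from h import *
print('ring',ray('wrist',(276.5,149),.062)); s=monitor.sense();print(s['ee_pos'],ray('wrist',(276.5,149),.062)-s['ee_pos'])
E
```

```text
ring [ 0.52337326 -0.01854677  0.062     ]
[ 0.57239959 -0.03563275  0.20674886] [-0.04902632  0.01708598 -0.14474886]
```

```bash
python3 -m pendant '[{"wx":0,"wy":0,"wz":0,"dx":-4.9,"dy":1.7,"dz":0,"grip":100},{"wx":0,"wy":0,"wz":0,"dx":-4.9,"dy":1.7,"dz":-4,"grip":100},{"wx":0,"wy":0,"wz":0,"dx":-4.9,"dy":1.7,"dz":-8,"grip":100},{"wx":0,"wy":0,"wz":0,"dx":-4.9,"dy":1.7,"dz":-11,"grip":100},{"wx":0,"wy":0,"wz":0,"dx":-4.9,"dy":1.7,"dz":-13,"grip":100},{"wx":0,"wy":0,"wz":0,"dx":-4.9,"dy":1.7,"dz":-15,"grip":100},{"wx":0,"wy":0,"wz":0,"dx":-4.9,"dy":1.7,"dz":-17,"grip":100},{"wx":0,"wy":0,"wz":0,"dx":-4.9,"dy":1.7,"dz":-17.6,"grip":100},{"wx":0,"wy":0,"wz":0,"dx":-4.9,"dy":1.7,"dz":-17.6,"grip":100},{"wx":0,"wy":0,"wz":0,"dx":-4.9,"dy":1.7,"dz":-17.6,"grip":100},{"wx":0,"wy":0,"wz":0,"dx":-4.9,"dy":1.7,"dz":-17.6,"grip":50},{"wx":0,"wy":0,"wz":0,"dx":-4.9,"dy":1.7,"dz":-17.6,"grip":50},{"wx":0,"wy":0,"wz":0,"dx":-4.9,"dy":1.7,"dz":-17.6,"grip":50},{"wx":0,"wy":0,"wz":0,"dx":-4.9,"dy":1.7,"dz":-17.6,"grip":40},{"wx":0,"wy":0,"wz":0,"dx":-4.9,"dy":1.7,"dz":-17.6,"grip":40},{"wx":0,"wy":0,"wz":0,"dx":-4.9,"dy":1.7,"dz":-17.6,"grip":40}]'
```

```text
t: 4.95
ee_pos: [0.5232, -0.0206, 0.0309]
ee_rot: [180.0, 0.0, 158.7]
wrist_force: [0.1, 0.7, 1.3]
finger_gap: 0.0516
finger_force: 30.0
```

Gripped at 51.6 mm. Lift and carry to above the post, keeping the ring bottom clear of it.

```bash
python3 -m pendant '[{"wx":0,"wy":0,"wz":0,"dx":0,"dy":0,"dz":2,"grip":40},{"wx":0,"wy":0,"wz":0,"dx":0,"dy":0,"dz":5,"grip":40},{"wx":0,"wy":0,"wz":0,"dx":0,"dy":0,"dz":8,"grip":40},{"wx":0,"wy":0,"wz":0,"dx":0,"dy":0,"dz":10,"grip":40},{"wx":0,"wy":0,"wz":0,"dx":0.3,"dy":3,"dz":10,"grip":40},{"wx":0,"wy":0,"wz":0,"dx":0.7,"dy":7,"dz":10,"grip":40},{"wx":0,"wy":0,"wz":0,"dx":1.1,"dy":11,"dz":10,"grip":40},{"wx":0,"wy":0,"wz":0,"dx":1.5,"dy":15,"dz":10,"grip":40},{"wx":0,"wy":0,"wz":0,"dx":2,"dy":19,"dz":10,"grip":40},{"wx":0,"wy":0,"wz":0,"dx":2.2,"dy":21.5,"dz":10,"grip":40},{"wx":0,"wy":0,"wz":0,"dx":2.2,"dy":21.5,"dz":10,"grip":40},{"wx":0,"wy":0,"wz":0,"dx":2.2,"dy":21.5,"dz":10,"grip":40},{"wx":0,"wy":0,"wz":0,"dx":2.2,"dy":21.5,"dz":10,"grip":40}]'
python3 - <<'E'
from h import *
a=eyes.capture('scene');b=eyes.capture('wrist')
im=np.hstack([cv2.resize(a[140:300,220:420],None,fx=2,fy=2),cv2.resize(b,(427,320))]);save(im,'c4.png')
for z in (.012,.066): print([(proj(c,[.5455,.1945,z])-(o))*k for c,o,k in (('scene',(220,140),2),('wrist',(0,0),.7625))])
E
```

```text
t: 6.25
ee_pos: [0.545, 0.1928, 0.1305]
ee_rot: [-179.9, -0.0, 158.6]
wrist_force: [0.9, -0.7, 0.1]
finger_gap: 0.0519
finger_force: 30.0
[array([205.2, 187.2]), array([213.57625, 155.62625])]
[array([207. , 146.4]), array([213.805  , 169.19875])]
```

View pics/c4.png

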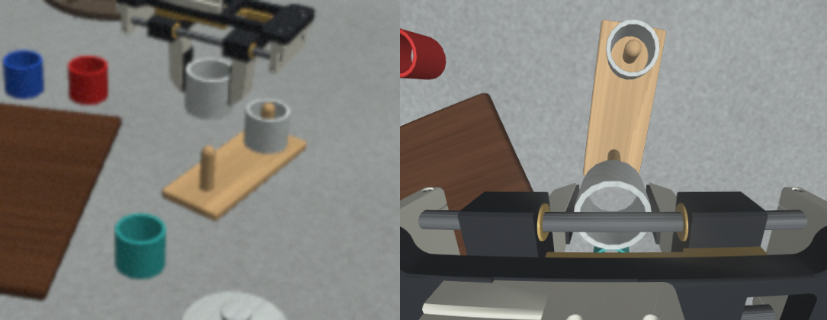

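The held ring is right over the post in the scene view. The post's foot is at crop (207,187) and its top at (208,147), both within 1–2 px of prediction. Lowering now.

```bash
python3 -m pendant '[{"wx":0,"wy":0,"wz":0,"dx":0,"dy":0.1,"dz":-2,"grip":40},{"wx":0,"wy":0,"wz":0,"dx":0,"dy":0.1,"dz":-3.5,"grip":40},{"wx":0,"wy":0,"wz":0,"dx":0,"dy":0.1,"dz":-4.3,"grip":40},{"wx":0,"wy":0,"wz":0,"dx":0,"dy":0.1,"dz":-5,"grip":40},{"wx":0,"wy":0,"wz":0,"dx":0,"dy":0.1,"dz":-5.7,"grip":40},{"wx":0,"wy":0,"wz":0,"dx":0,"dy":0.1,"dz":-6.4,"grip":40},{"wx":0,"wy":0,"wz":0,"dx":0,"dy":0.1,"dz":-7,"grip":40},{"wx":0,"wy":0,"wz":0,"dx":0,"dy":0.1,"dz":-7,"grip":40}]'
```

```text
t: 7.15
ee_pos: [0.5447, 0.1952, 0.06]
ee_rot: [-180.0, -0.0, 158.7]
wrist_force: [0.2, -0.5, -1.6]
finger_gap: 0.0519
finger_force: 30.0
```

```bash
python3 - <<'E'
from h import *
a=eyes.capture('scene');b=eyes.capture('wrist')
im=np.hstack([cv2.resize(a[140:300,220:420],None,fx=2,fy=2),cv2.resize(b,(427,320))]);save(im,'c5.png')
E
```

```text
(no output)
```

View pics/c5.png

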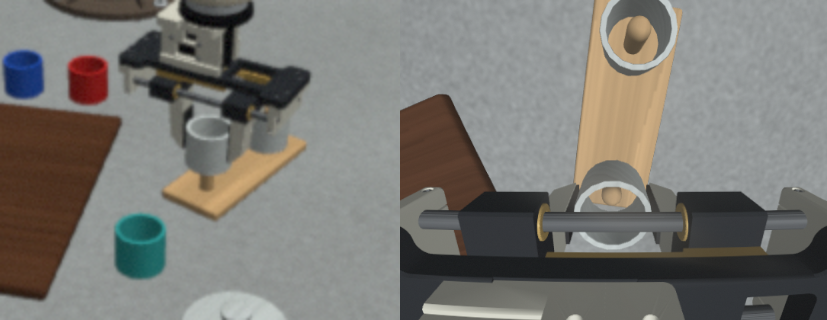

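The post dome shows inside the ring at (613,195), so the ring is threaded with no contact force. Down the rest of the way.

```bash
python3 -m pendant '[{"wx":0,"wy":0,"wz":0,"dx":0,"dy":0,"dz":-0.8,"grip":40},{"wx":0,"wy":0,"wz":0,"dx":0,"dy":0,"dz":-1.6,"grip":40},{"wx":0,"wy":0,"wz":0,"dx":0,"dy":0,"dz":-2.3,"grip":40},{"wx":0,"wy":0,"wz":0,"dx":0,"dy":0,"dz":-2.8,"grip":40},{"wx":0,"wy":0,"wz":0,"dx":0,"dy":0,"dz":-3.1,"grip":40},{"wx":0,"wy":0,"wz":0,"dx":0,"dy":0,"dz":-3.2,"grip":40},{"wx":0,"wy":0,"wz":0,"dx":0,"dy":0,"dz":-3.2,"grip":40}]'
```

```text
t: 7.95
ee_pos: [0.5451, 0.1953, 0.0287]
ee_rot: [-180.0, -0.0, 158.7]
wrist_force: [-0.0, 0.4, -1.8]
finger_gap: 0.0516
finger_force: 30.0
```

```bash
python3 -m pendant '[{"wx":0,"wy":0,"wz":0,"dx":0,"dy":0,"dz":-0.1,"grip":40},{"wx":0,"wy":0,"wz":0,"dx":0,"dy":0,"dz":-0.15,"grip":40},{"wx":0,"wy":0,"wz":0,"dx":0,"dy":0,"dz":-0.15,"grip":40},{"wx":0,"wy":0,"wz":0,"dx":0,"dy":0,"dz":-0.15,"grip":60},{"wx":0,"wy":0,"wz":0,"dx":0,"dy":0,"dz":-0.15,"grip":80},{"wx":0,"wy":0,"wz":0,"dx":0,"dy":0,"dz":-0.15,"grip":90},{"wx":0,"wy":0,"wz":0,"dx":0,"dy":0,"dz":-0.15,"grip":90},{"wx":0,"wy":0,"wz":0,"dx":0,"dy":0,"dz":-0.15,"grip":90}]'
```

```text
t: 8.75
ee_pos: [0.5451, 0.1953, 0.0273]
ee_rot: [180.0, 0.0, 158.7]
wrist_force: [0.7, 0.2, -0.1]
finger_gap: 0.0808
finger_force: 0.0
```

```bash
python3 -m pendant '[{"wx":0,"wy":0,"wz":0,"dx":0,"dy":0,"dz":1,"grip":90},{"wx":0,"wy":0,"wz":0,"dx":0,"dy":0,"dz":3,"grip":90},{"wx":0,"wy":0,"wz":0,"dx":0,"dy":0,"dz":6,"grip":90},{"wx":0,"wy":0,"wz":0,"dx":0,"dy":0,"dz":10,"grip":90},{"wx":0,"wy":0,"wz":0,"dx":0,"dy":0,"dz":14,"grip":90},{"wx":0,"wy":0,"wz":0,"dx":2,"dy":0,"dz":18,"grip":90},{"wx":0,"wy":0,"wz":0,"dx":5,"dy":-2,"dz":20,"grip":90},{"wx":0,"wy":0,"wz":0,"dx":5,"dy":-2,"dz":20,"grip":90},{"wx":0,"wy":0,"wz":0,"dx":5,"dy":-2,"dz":20,"grip":90},{"wx":0,"wy":0,"wz":0,"dx":5,"dy":-2,"dz":20,"grip":90}]'
python3 - <<'E'
from h import *
a=eyes.capture('scene');b=eyes.capture('wrist')
im=np.hstack([cv2.resize(a[140:300,170:370],None,fx=2,fy=2),cv2.resize(b[:320],None,fx=.7,fy=.7,dst=None)[:320] if 0 else cv2.resize(b,(400,320))]);save(im,'c6.png')
E
```

```text
t: 9.75
ee_pos: [0.594, 0.1756, 0.2268]
ee_rot: [-180.0, -0.1, 158.7]
wrist_force: [0.3, 0.2, -0.0]
finger_gap: 0.0828
finger_force: 0.0
```

View pics/c6.png

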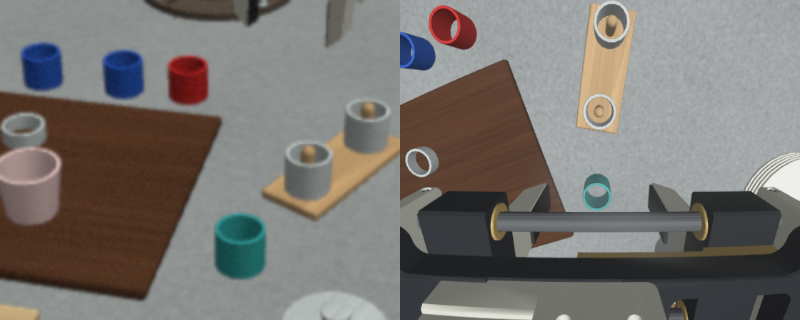

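The ring stands flat on the base around the post, at crop (308,172) and wrist (600,112). The stored ring and the low ring haven't moved.

```bash
python3 -c "
from rig import robot
print(robot.finish_job())"
```

```text
the job is handed in; nothing more can be done
None
```

The tall napkin ring is seated flat on the stand's empty post; it was lowered in the fingers and released about level with the base. The other rings were left where they were, and I handed the job in at about 10 s.

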